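# Unclamp the grinding cylinder from the shaker mill and clip it into its cradle

## Task

The milling run is over. Undo the brass wing nut on the shaker mill's clamp, swing the eyebolt right out of the slotted lug and fold the strap well back; then take the steel grinding cylinder over to the grey cradle, lay it across both clip posts and press it down until it clicks fully home under the sprung balls at both ends. Leave the clamp open, the cylinder released, and the timer, the tip box and the roll of tape where they stand.

Things in the scene. Friction and masses are not known exactly. Their poses are not given: they have to be found in the camera images.
- mill: Shaker mill, fixed: white housing 164 x 206 mm, top 40 mm high; aluminium clamp on it. Origin: centre of underside. Mill y = along the clamped cylinder (axis at x 0, z 86 mm); -x = wing nut's side, towards the robot; +x = strap hinge's side. Two deep saddles wall in the cylinder's middle (y -36 to 36, x +-34, up to z 98 mm), strap between them: it lifts straight up, only its ends can be gripped.
- wing_nut (a joint): Turn of the wing nut, rad, 0 tight; grows counter-clockwise from above = loosening; stop at 3.6. Rises 1.9 mm per rad (steep thread), starts at 0 to 0.3, stays where left, stiff (0.07 N m). Its collar sits behind a small lip of the lug: the eyebolt cannot swing out below about 2.3 rad; 2.7 to 3 is comfortable.
- nut_grip (a point): On the bolt's axis, in the middle of the brass wings, at gripping height; moves and turns with the nut. x = along the 60 mm span of the wings, z = along the bolt (up while clamped). Wings 12 mm thick, from 17 mm below to 9 mm above this point; 20 mm hub from 21 mm below. Bolt end (9 mm thick) up to 19 mm above. Clamped tight: mill x -56, y 0, z 129 mm; top of the strap's crown beside it 114 mm.
- eyebolt (a joint): Swing of the eyebolt, rad: 0 = upright in the slot of the strap's lug, grows as its top swings out to the mill's -x side, stop at 1.5 (nearly level). Pivot parallel to mill y at mill x -56, z 52 mm, about 77 mm below the wing nut's grip point. Light friction (0.02 N m): may stay while near upright, drops by its own weight beyond that.
- strap (a joint): Opening of the steel strap (28 mm wide) over the cylinder, rad: 0 = closed; its lug end swings up and over to the mill's +x side, stop at 1.95. Hinge parallel to mill y at mill x +42, z 86 mm. Stiff (0.12 N m), stays where left. Opened, its lug stands about 100 mm above the hinge. Cannot open while the eyebolt is in the lug.
- strap_fin (a point): Centre of the round steel finger tab upright on the strap's crown: disc in the mill's x-z plane, 28 mm diameter, 9 mm thick along mill y; pinched from above with fingers closing along mill y it can pivot between them. Closed: mill x +2, y 0, z 136 mm = 40 mm to the -x side of the hinge line and 50 mm above it; strap's crown below it at z 114 mm.
- cylinder: Grinding cylinder: steel tube 44 mm diameter, 156 mm long between hexagonal black rubber end boots (48 mm across flats, 14 mm long: no rolling); 184 mm overall, 0.2 to 0.35 kg. Origin: middle of its axis; y = along the axis, ends alike. On the bench the axis is 24 mm high. In the mill only 36 to 78 mm from the middle is free to grip, in the cradle only the middle 90 mm: lay it down and regrasp.
- cradle: Grey cradle, fixed: base 112x176x14 mm, clip posts at y -60 and +60 mm (22 mm long in y, 92 mm over all in x, 86 mm high). Origin: centre of underside; y = along the seated cylinder. Each post: notch 47 mm wide, flared on top, V pads at the bottom, a sprung ball in each cheek. The cylinder rests on the balls 28 mm above its seat until pressed past them (15 to 25 N in all, at its middle).
- cradle_seat (a point): Where the middle of the cylinder's axis lies once it has clicked home: midway between the posts, 52 mm above the bench; axes as the cradle's. The boots then lie just outside the posts (8 mm play either way along y).
- timer: Small white bench timer standing upright, 32 x 66 x 62 mm, loose bystander behind the work. Origin: centre of underside.
- tipbox: Green box of pipette tips, 84 x 120 x 63 mm, loose bystander behind the work. Origin: centre of underside.
- tape: Roll of beige tape lying flat, 100 mm across, 25 mm high, loose bystander behind the work. Origin: centre of underside.

How it is judged:
By the outcome, as a careful person would: the job done as asked, in the order asked, and still so for the second after the job is handed in, with the robot touching nothing.
It also fails if it takes over 72 s, if anything falls off the work surface, if the arm or the gripper's body presses on something with over 40 N, if the wrist force passes 120 N, or if a joint passes its speed limit or range.

## Robot

A 6-joint arm with a two-finger parallel gripper is mounted at the origin on a cart in front of the work surface, level with it; the furniture and walls round the work are solid. World frame = base frame: x ahead of the robot, y to its left, z up, the work surface at z = 0. Lengths are in m, angles in rad, forces in N, time in s.
With the tool pointing down it reaches from about 0.275 to 0.825 m from the base axis. Payload 4.9 kg.
Tool frame: the origin (TCP) lies midway between the tips of the shut fingers; the grasp point (between the pads) lies 19 mm behind it (grip_point_offset is the distance from the TCP to the grasp point, in m); z points along the fingers, x is the direction in which the jaws open and shut, and the axes are right-handed (so a half turn about z gives the same grasp; the last joint's range is limited). The gripper opens to 85 mm and grips with 20 to 120 N. Pads are 22 mm wide; open, the fingers measure 114 mm over their backs; the gripper's body (76 mm by 85 mm) begins 54 mm behind the grasp point. The pads swing forward as they close: fully open they stand 13 mm farther back than shut.
Start: joints at [0.979, 0.326, -0.193, 1.052, 0, 1.437], TCP at [0.243, 0.493, 0.231] pointing down, gripper open.
Joint ranges: [-2.65, 2.65], [-0.97, 1.79], [-1.3, 1.35], [-1.93, 2.1], [-1.47, 1.37], [-3.14, 3.14]. Speed limits (rad/s): [2.57, 2.57, 3.14, 3.14, 3.14, 3.14].

## Interface

Orientations are given as a rotation vector (axis times angle).
In Python, from cell import * gives the robot as it stands. Calls block until the motion is done:
- movep(position, orientation): joint-space move of the TCP to a pose.
- move_l(position, velocity=0.15, rot=None, until_force=None): straight line of the TCP; rot=None keeps the orientation; velocity is the mean speed in m/s. With until_force (N) it stops when the force on the tool has changed by that much, and returns True; else False.
- set_joints(angles): joint-space move.
- let_go() and grab(newtons=None): open the fingers fully, or close them until they stop; newtons is the grip in N (None keeps the last).
- sleep(seconds).
- ik(position, orientation): joint angles nearest the present ones, or None.
- get_state(): the state.
- grab_frame(name): name is "scene" or "top"; returns a dict with "img" (400x640x3 uint8, red, green, blue), "fx", "fy", "cx", "cy" (pixels), "cam_to_world" (4x4, takes a point from camera to world coordinates). Camera axes: x right, y down, z forward; pixel columns grow to the right and rows downward; lengths in m; the calibration is good to about 2 mm. A picture is of the moment at which its call begins. There is no depth.
A pose or a line that the arm cannot do raises MotionError and nothing moves.
- sign_off(): hands the job in, once; it reports no verdict.
Trained networks look in the newest picture that a camera, given by its name, has taken for a name from the list of things; names that differ only in an ending like _2 or _b are one class to them, and where a whole thing is asked for, a point or a joint stands for the part that bears it (a point fixed in the world has none). Each returns a list of dicts, best first, with "score" (0 to 1); they miss things now and then, are a little off and sometimes report something else, mostly with a low value. They report only what shows in the picture. A call takes as long as a camera call.
- spot_in(camera, name): "centre" ([column, row] in pixels, amid what is visible of it).
- silhouettes(camera, name): "mask" (400x640 bool, what is visible of it) and "centre" ([column, row] in pixels, amid what is visible of it).
- tip_of(camera, name): "centre" ([column, row] in pixels: a listed point, or the origin of a listed thing).
The state is a dict: "clock": time; "q": joint angles; "joint_velocities": joint speeds; "tau": joint torques, N m; "position": TCP position; "eef_rot": TCP orientation; "contact_force": force on the tool from outside, world axes, zero at the start; "wrist_torque": the same for the moment, N m; "finger_gap": opening from 0.0 (shut) to 1.0 (fully open).
Only numpy, scipy, OpenCV 4.12 (cv2) and the standard library are available. Lean on these libraries where they do the work, as an engineer would, in place of code of your own. Each camera call takes 0.05 s, during which the arm holds its last target.

## Working session

There is one attempt and no reset: what is moved stays moved. The work goes in short steps, each a Python script; the robot and the scene stay as the last script left them, time stands still between calls to the robot, and variables do not carry over. Pictures are saved under pics/ and viewed, and the job is handed in when it is done.

```bash
ls; mkdir -p pics; python3 - <<'E'
from cell import *
import cv2
s=get_state(); print(s)
for n in ("scene","top"):
    f=grab_frame(n); cv2.imwrite(f"pics/{n}0.png",f["img"][:,:,::-1]); print(n,f["fx"],f["fy"],f["cx"],f["cy"],f["cam_to_world"])
    for t in ("mill","nut_grip","strap_fin","cylinder","cradle","cradle_seat","timer","tipbox","tape"):
        try: print(t,[(d["score"],d["centre"]) for d in tip_of(n,t)][:3])
        except Exception as e: print(t,e)
print(get_state()["clock"])
E
```

```text
pics
{'clock': 0.0, 'q': array([ 9.78828982e-01,  3.26942437e-01, -1.93597338e-01,  1.05194953e+00,
       -3.99057299e-05,  1.43659326e+00]), 'joint_velocities': array([-0.00189596, -0.00031396, -0.00065493, -0.0003094 ,  0.00082974,
        0.00027192]), 'tau': array([-3.17591337e-03, -4.43399942e+01,  2.62439579e+01,  1.55699597e-02,
       -5.27718457e-04,  3.27565601e-05]), 'position': array([0.24275057, 0.49289558, 0.23049748]), 'eef_rot': array([ 2.66690731e+00,  1.65910094e+00, -2.39942701e-03]), 'contact_force': array([ 0.98407081, -0.45012034,  0.17931821]), 'wrist_torque': array([0.01508211, 0.03822139, 0.04244496]), 'finger_gap': 0.9991902713294627}
scene 375.9303434985567 375.9303434985567 318.51426511847365 206.36540298169717 [[ 0.56573118 -0.41031251  0.71525651 -0.17761393]
 [-0.82458796 -0.27970354  0.49175261 -0.57719154]
 [-0.00171247 -0.86799169 -0.49657577  0.65374046]
 [ 0.          0.          0.          1.        ]]
mill [(0.56, [364.6, 282.9])]
nut_grip [(0.52, [360.0, 248.1])]
strap_fin [(0.59, [370.0, 236.8]), (0.56, [383.6, 236.4])]
cylinder [(0.91, [369.6, 251.8])]
cradle [(0.82, [221.1, 217.3])]
cradle_seat [(0.73, [222.6, 206.1]), (0.29, [372.8, 238.0])]
timer []
tipbox [(0.56, [384.5, 236.6])]
tape [(0.64, [440.4, 258.7])]
top 409.884207477755 409.884207477755 317.075594469343 203.08457345274485 [[-0.00316537 -0.99387287  0.11048393  0.46749972]
 [-0.9999251   0.00445203  0.01140094 -0.03587662]
 [-0.01182296 -0.11043957 -0.99381252  1.32611392]
 [ 0.          0.          0.          1.        ]]
mill [(0.57, [391.0, 235.7])]
nut_grip [(0.55, [395.1, 251.3])]
strap_fin [(0.86, [399.7, 232.3]), (0.45, [391.1, 234.4])]
cylinder [(0.68, [394.1, 234.9])]
cradle [(0.82, [224.2, 230.3]), (0.21, [399.3, 234.1])]
cradle_seat [(0.7, [220.7, 231.9]), (0.41, [393.7, 248.4])]
timer [(0.72, [253.8, 176.8])]
tipbox [(0.96, [374.9, 171.6])]
tape [(0.96, [428.0, 171.4]), (0.28, [392.9, 235.5])]
1.0
```

View pics/scene0.png

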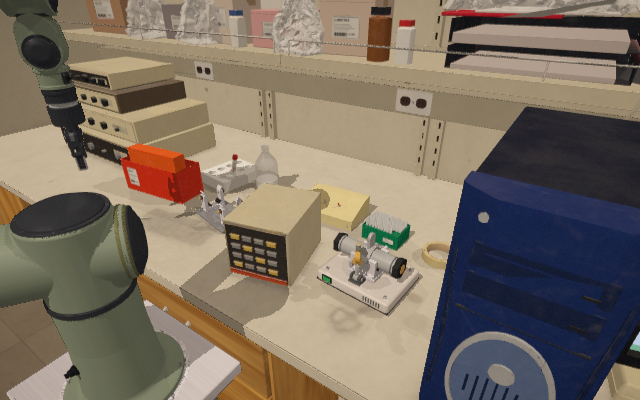

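View pics/top0.png

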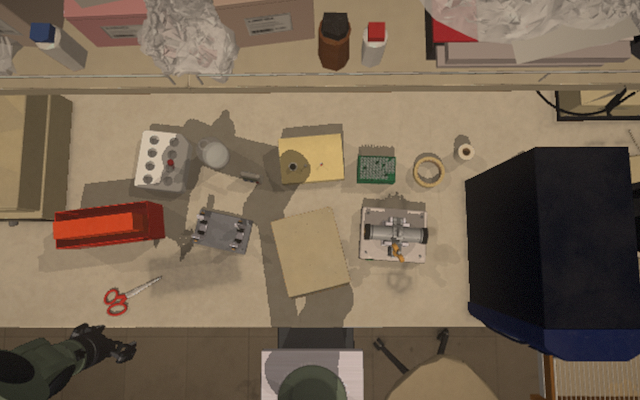

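The scene view shows the mill at about (368,270), the cradle half hidden at (215,210), and a tall beige instrument between them. A tall blue computer stands to the right. The top view shows the mill at (393,233), the cradle at (222,230) and the beige instrument at (310,250).

```bash
cat > h.py <<'E'
from cell import *
import numpy as np, cv2
from scipy.optimize import least_squares
from scipy.spatial.transform import Rotation as R
def ray(f,px):
    M=f["cam_to_world"]; d=M[:3,:3]@np.array([(px[0]-f["cx"])/f["fx"],(px[1]-f["cy"])/f["fy"],1.]); return M[:3,3],d
def at_z(f,px,z):
    o,d=ray(f,px); return o+d*(z-o[2])/d[2]
def proj(f,P):
    M=f["cam_to_world"]; p=(np.atleast_2d(P)-M[:3,3])@M[:3,:3]; return np.c_[f["fx"]*p[:,0]/p[:,2]+f["cx"],f["fy"]*p[:,1]/p[:,2]+f["cy"]]
def tri(l):
    A=np.zeros((3,3));b=np.zeros(3)
    for f,px in l:
        o,d=ray(f,px); d=d/np.linalg.norm(d); Q=np.eye(3)-np.outer(d,d); A+=Q;b+=Q@o
    return np.linalg.solve(A,b)
def crop(f,c0,c1,r0,r1,k,name):
    im=cv2.resize(f["img"][r0:r1,c0:c1],None,fx=k,fy=k,interpolation=cv2.INTER_CUBIC); cv2.imwrite(name,im[:,:,::-1])
E
python3 - <<'E'
from h import *
T=grab_frame("top");S=grab_frame("scene")
crop(T,350,440,190,280,6,"pics/t1.png");crop(T,170,260,190,270,6,"pics/t2.png")
crop(S,310,430,210,320,6,"pics/s1.png");crop(S,180,270,170,240,6,"pics/s2.png")
print(tri([(T,[399.7,232.3]),(S,[370,236.8])]),tri([(T,[395.1,251.3]),(S,[360,248.1])]))
print(tri([(T,[394.1,234.9]),(S,[369.6,251.8])]),at_z(T,[394.1,234.9],.086))
for n in("mill","cradle","tipbox","tape","timer"):
  for d in silhouettes("top",n)[:2]:
    m=d["mask"]; c,_=cv2.findContours(m.astype(np.uint8),0,2); r=cv2.minAreaRect(max(c,key=len)); print(n,d["score"],r, m.sum())
    np.save(f"m_{n}.npy",m) if d["score"]>.4 else 0
E
```

```text
[ 0.51187228 -0.25726465  0.14074444] [ 0.46133555 -0.2501305   0.13379486]
[ 0.50913679 -0.25416175  0.09553984] [ 0.50792002 -0.25332951  0.086     ]
mill 0.57 ((393.1070251464844, 235.28794860839844), (66.6200180053711, 53.582950592041016), 3.5763344764709473) 2660
cradle 0.94 ((222.18234252929688, 231.92938232421875), (55.642669677734375, 35.576595306396484), 12.528807640075684) 1919
tipbox 0.81 ((376.73944091796875, 169.85235595703125), (38.82727813720703, 27.81707000732422), 5.90614128112793) 1011
tape 0.81 ((428.0, 172.0), (30.0, 32.0), 90.0) 475
tape 0.23 ((397.5, 232.5), (31.0, 11.0), 90.0) 297
timer 0.7 ((251.8345184326172, 177.48623657226562), (22.505327224731445, 9.965457916259766), 4.763641834259033) 203
```

```bash
ls pics
```

```text
s1.png
s2.png
scene0.png
t1.png
t2.png
top0.png
```

View pics/t1.png

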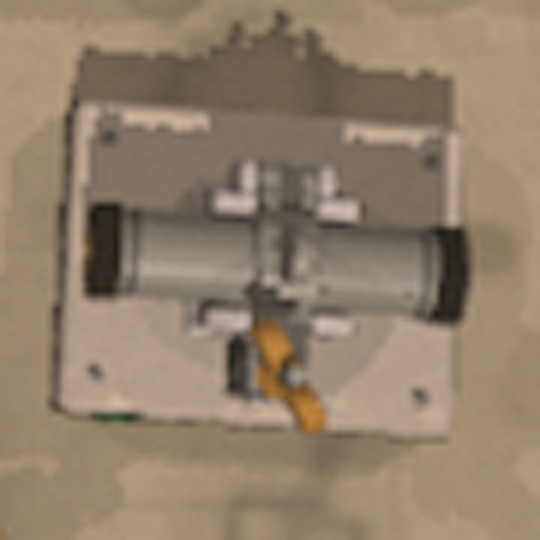

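View pics/t2.png

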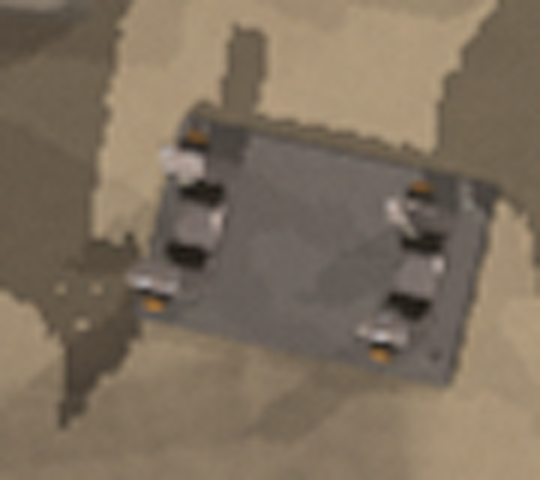

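View pics/s1.png

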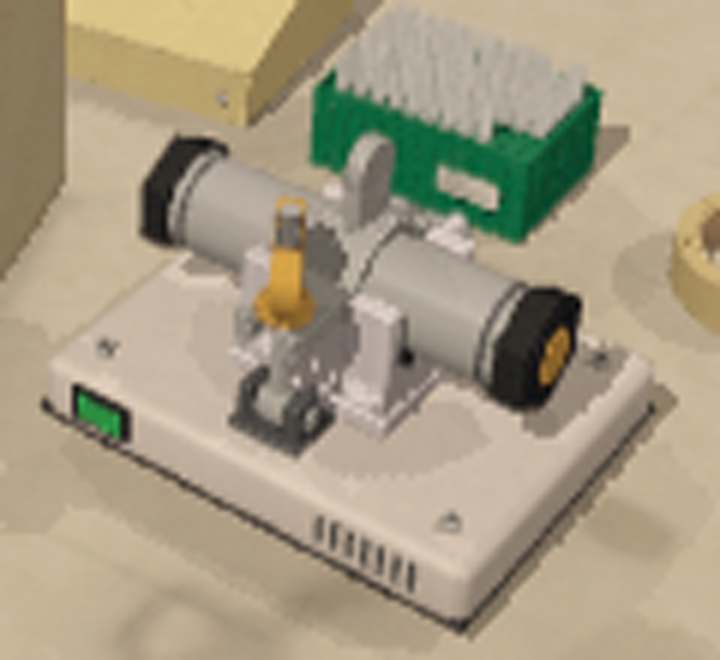

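View pics/s2.png

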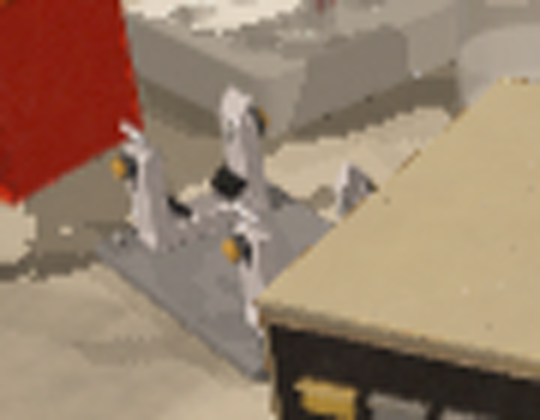

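```bash
python3 - <<'E'
from h import *
T=grab_frame("top");S=grab_frame("scene")
for a,b in [((291,298),(227,223)),((349,285),(290,238)),((273,220),(260,184)),((333,208),(322,193))]: print("box",tri([(T,a),(S,b)]).round(3))
print("PC base",at_z(T,(467,185),0),at_z(T,(467,310),0), "PC top", tri([(T,(540,148)),(S,(525,110))]))
print("red", tri([(T,(54,209)),(S,(125,150))]),tri([(T,(163,240)),(S,(201,165))]),"scissor",at_z(T,(161,277),0))
print("bench front",at_z(T,(230,327),0))
def c6(p,c,r): return (c+(p[0]-.0)/6-.5+.08, r+(p[1])/6-.5+.08)
def fit(obs,x0):
    def res(p,full=False):
        Rz=R.from_euler("z",p[2]).as_matrix(); e=[]
        for f,px,P in obs: e.append(proj(f,Rz@np.array(P)+[p[0],p[1],0])[0]-px)
        return np.ravel(e)
    s=least_squares(res,x0,loss="soft_l1"); print(s.x, s.fun.reshape(-1,2).round(1).tolist()); return s.x
t=lambda p:c6(p,350,190); s=lambda p:c6(p,310,210)
m=fit([(T,t((80,105)),(.082,.103,.037)),(T,t((463,132)),(.082,-.103,.037)),(T,t((447,437)),(-.082,-.103,.037)),(T,t((57,408)),(-.082,.103,.037)),
 (T,t((104,250)),(0,.085,.086)),(T,t((450,275)),(0,-.085,.086)),
 (S,s((45,405)),(-.082,.103,.0)),(S,s((465,632)),(-.082,-.103,0)),(S,s((656,405)),(.082,-.103,0)),
 (S,s((559,350)),(0,-.092,.086)),(S,s((370,170)),(.002,0,.136))],[.51,-.25,-.07])
Rz=R.from_euler("z",m[2]).as_matrix()
print("nut pred px",proj(T,Rz@[-.056,0,.129]+[m[0],m[1],0]),proj(S,Rz@[-.056,0,.129]+[m[0],m[1],0]))
# cradle
t=lambda p:c6(p,170,190); s=lambda p:c6(p,180,170)
# base corners top z=.014 ; 
c=fit([(T,t((495,185)),(.056,-.088,.010)),(T,t((445,383)),(-.056,-.088,.012)),(T,t((145,315)),(-.056,.088,.012)),(T,t((195,105)),(.056,.088,.010)),(S,s((100,248)),(-.056,.088,.012))],[.52,.27,-.2])
Rz=R.from_euler("z",c[2]).as_matrix()
for P in [(0,0,.052)]: print("seat px",proj(T,Rz@P+[c[0],c[1],0]),proj(S,Rz@P+[c[0],c[1],0]))
img=T["img"].copy()
import itertools
def draw(im,f,p,pts):
    Rz=R.from_euler("z",p[2]).as_matrix()
    k=4
    for P in pts:
        q=proj(f,Rz@np.array(P)+[p[0],p[1],0])[0]; cv2.circle(im,tuple(int(round((v+.5)*k)) for v in q),3,(255,0,0),-1)
ptsM=[(sx*.082,sy*.103,z) for sx in(1,-1) for sy in(1,-1) for z in(0,.04)]+[(0,.092,.086),(0,-.092,.086),(-.056,0,.129),(.002,0,.136),(.002,0,.15)]
ptsC=[(sx*.056,sy*.088,z) for sx in(1,-1) for sy in(1,-1) for z in(0,.014)]+[(sx*.046,sy,.06) for sx in(1,-1) for sy in(.06,-.06)]+[(sx*.0235,sy*.06,.08) for sx in(1,-1) for sy in(1,-1)]
outs=[]
for f,nm,cr in((T,"T",((350,190,440,280),(170,190,260,280))),(S,"S",((310,210,430,330),(170,160,290,250)))):
    im=cv2.resize(f["img"],None,fx=4,fy=4,interpolation=cv2.INTER_CUBIC); draw(im,f,m,ptsM);draw(im,f,c,ptsC)
    row=[im[4*b:4*e,4*a:4*d] for a,b,d,e in cr]; h=min(r.shape[0] for r in row)
    cv2.imwrite(f"pics/fit{nm}.png",np.hstack([r[:h] for r in row])[:,:,::-1][:, :960])
np.savez("pose.npz",m=m,c=c)
E
```

```text
box [0.333 0.049 0.164]
box [ 0.37  -0.115  0.162]
box [0.541 0.11  0.168]
box [ 0.581 -0.067  0.173]
PC base [ 0.67200732 -0.50922629  0.        ] [ 0.27390675 -0.49194887  0.        ] PC top [ 0.68024399 -0.50056721  0.44981713]
red [0.55756213 0.79191996 0.11400015] [0.51276011 0.39068109 0.17291988] scissor [0.37875504 0.48046249 0.        ]
bench front [0.22250255 0.25553057 0.        ]
[ 0.51342778 -0.25690722 -0.07428868] [[-1.8, -1.7], [-0.2, -1.6], [0.2, -0.0], [-1.1, 0.0], [0.1, -0.2], [-1.1, -0.4], [0.0, 4.1], [-0.3, 3.6], [-0.4, 4.1], [0.7, 1.5], [0.5, -0.4]]
nut pred px [[396.91518036 251.84332543]] [[358.37479987 251.11621735]]
[ 0.52548064  0.28308517 -0.23363735] [[1.3, -0.3], [1.0, 0.8], [-2.1, -0.5], [-1.3, 0.7], [0.5, -0.3]]
seat px [[219.42529121 230.22459118]] [[223.18285933 204.27656949]]
```

View pics/fitT.png

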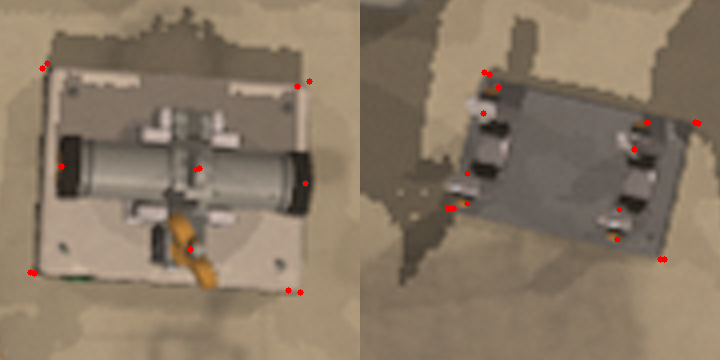

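View pics/fitS.png

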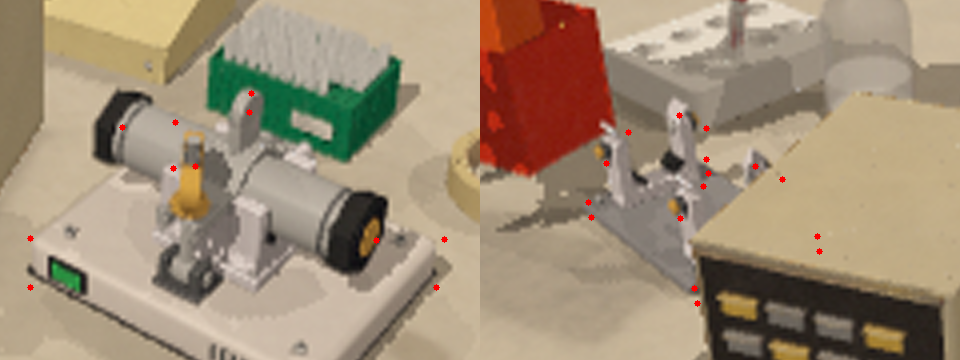

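```bash
python3 - <<'E'
from h import *
d=np.load("pose.npz");m=d["m"];c=d["c"]
T=grab_frame("top");S=grab_frame("scene")
Rz=R.from_euler("z",m[2]).as_matrix(); W=lambda P:Rz@np.array(P)+[m[0],m[1],0]
for z in(.108,.129,.138,.148): print(z,proj(T,W((-.056,0,z)))[0].round(1),proj(S,W((-.056,0,z)))[0].round(1))
for f,n in((T,"T"),(S,"S")):
    h=cv2.cvtColor(f["img"],cv2.COLOR_RGB2HSV); k=(h[...,0]>10)&(h[...,0]<24)&(h[...,1]>130)&(h[...,2]>90)
    q=proj(f,W((-.056,0,.129)))[0]; yy,xx=np.nonzero(k); g=np.hypot(xx-q[0],yy-q[1])<18
    P=np.c_[xx,yy][g]; cov=np.cov(P.T); w,v=np.linalg.eigh(cov); print(n,P.mean(0),P.min(0),P.max(0),g.sum(),v[:,1],w)
    if n=="T":
        a=at_z(f,P.mean(0)-v[:,1]*8,.125);b=at_z(f,P.mean(0)+v[:,1]*8,.125); e=b-a; print("wing dir deg",np.degrees(np.arctan2(e[1],e[0]))%180, "centre",(a+b)/2)
crop(T,380,415,235,270,16,"pics/t3.png");crop(S,340,385,225,290,9,"pics/s3.png")
for n in("top","scene"): print([(x["score"],x["centre"]) for x in tip_of(n,"nut_grip")],[(x["score"],x["centre"]) for x in tip_of(n,"strap_fin")])
print(W((-.056,0,.129)),W((.002,0,.136)))
E
```

```text
0.108 [395.6 251.8] [357.9 258.3]
0.129 [396.9 251.8] [358.4 251.1]
0.138 [397.5 251.9] [358.6 248. ]
0.148 [398.1 251.9] [358.8 244.4]
T [396.91011236 252.3258427 ] [392 243] [403 261] 89 [0.47673648 0.87904626] [ 3.17966279 34.3525129 ]
wing dir deg 27.453736398075165 centre [ 0.45619852 -0.25340564  0.125     ]
S [357.28421053 257.15789474] [353 243] [361 264] 95 [-0.07151267  0.99743969] [ 4.3691107 26.4815052]
[(0.64, [396.7, 250.7])] [(0.54, [400.3, 230.6])]
[(0.48, [359.6, 249.3])] [(0.71, [372.9, 240.2])]
[ 0.45758223 -0.25275087  0.129     ] [ 0.51542226 -0.25705566  0.136     ]
```

View pics/t3.png

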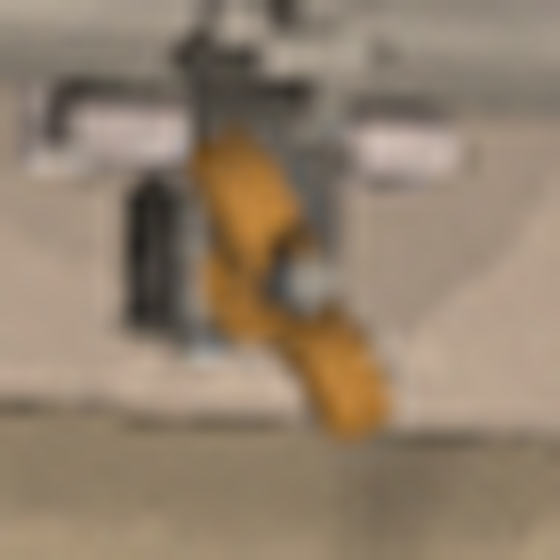

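View pics/s3.png

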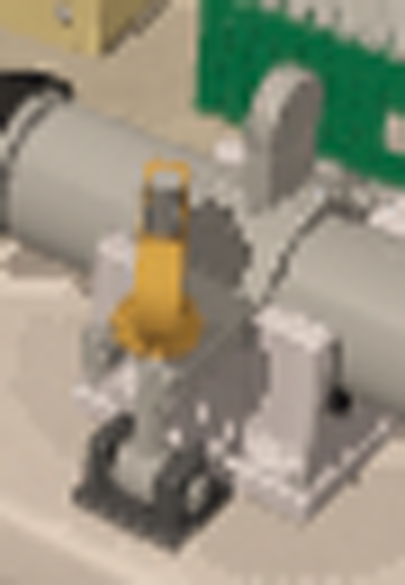

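```bash
cat >> h.py <<'E'
d_=np.load("pose.npz");m=d_["m"];c=d_["c"]
Rm=R.from_euler("z",m[2]); Rc=R.from_euler("z",c[2])
W=lambda P:Rm.as_matrix()@np.array(P,float)+[m[0],m[1],0]
C=lambda P:Rc.as_matrix()@np.array(P,float)+[c[0],c[1],0]
def down(a): # tool z down, jaw x at world yaw a
    return R.from_euler("z",a)*R.from_euler("x",np.pi)
def st(msg=""):
    s=get_state(); print(msg,"t%.2f"%s["clock"],s["position"].round(4),"q",s["q"].round(2),"F",s["contact_force"].round(1),"gap %.3f"%s["finger_gap"]); return s
G=.019
E
python3 - <<'E'
from h import *
s=st()
for k in (117.3,-62.7):
    for dz in(.14,):
        a=np.radians(k)
        for da in(0,1.35,2.7):
            q=ik(W((-.056,0,.113)),down(a+da).as_rotvec()); print(k,da,None if q is None else np.round(q,2))
    q=ik(W((-.056,0,.113)),down(a).as_rotvec())
a0=np.radians(117.3)+2.7
Rm_=R.from_rotvec(Rm.apply([0,-.6,0]))
piv=np.array([-.056,0,.052])
for k in(0,np.pi):
    ori=Rm_*down(a0+k); gp=W(piv+R.from_rotvec([0,-.6,0]).apply([0,0,.085])); print(ik(gp+ori.apply([0,0,G]),ori.as_rotvec()))
E
```

```text
t1.75 [0.2431 0.4934 0.2313] q [ 0.98  0.33 -0.19  1.05  0.    1.44] F [ 0.4  0.2 -0. ] gap 1.001
117.3 0 [-0.65  0.39 -0.43  0.75  0.   -1.12]
117.3 1.35 [-0.65  0.39 -0.43  0.75  0.   -2.47]
117.3 2.7 [-0.65  0.39 -0.43  0.75  0.    2.46]
-62.7 0 [-0.65  0.39 -0.43  0.75  0.    2.02]
-62.7 1.35 [-0.65  0.39 -0.43  0.75  0.    0.67]
-62.7 2.7 [-0.65  0.39 -0.43  0.75  0.   -0.68]
[-0.97577367  0.15531215 -1.04083659 -0.02677405  0.45874183  2.22586844]
[-0.97577367  0.15531215 -1.04083659 -0.02677405  0.45874183 -0.91572422]
```

```bash
python3 - <<'E'
from h import *
a=np.radians(-62.7); o=down(a).as_rotvec()
movep(W((-.056,0,.21)),o); st("above")
print(move_l(W((-.056,0,.113)),.1,until_force=12)); st("at")
grab(60); st("grip")
T=grab_frame("top");S=grab_frame("scene")
crop(T,350,440,190,280,6,"pics/t4.png");crop(S,310,430,190,290,6,"pics/s4.png")
E
```

```text
above t4.49 [ 0.458  -0.2521  0.2101] q [-0.64  0.29 -0.3   0.98  0.    2.02] F [ 0.8 -0.   1. ] gap 0.998
False
at t5.61 [ 0.4581 -0.253   0.1136] q [-0.65  0.39 -0.43  0.75  0.    2.02] F [ 0.2 -0.  -0. ] gap 1.000
grip t6.28 [ 0.4573 -0.2523  0.1131] q [-0.65  0.39 -0.43  0.75  0.    2.02] F [-0.8  3.1  4.2] gap 0.123
```

View pics/s4.png

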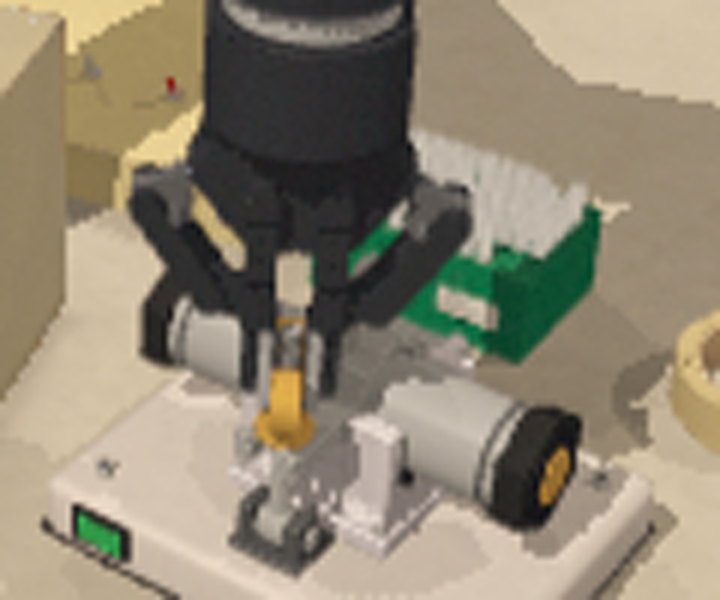

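The fingers straddle the brass wing at crop (287,380), and the gap of about 11 mm fits the 12 mm wing. Next I turn it.

```bash
python3 - <<'E'
from h import *
a=np.radians(-62.7); n=4
for i in range(1,n+1):
    f=2.7*i/n
    z=.113+.0019*f
    move_l(W((-.056,0,z)),.0017,rot=down(a+f).as_rotvec()); st(i)
    print(get_state()["wrist_torque"].round(2))
T=grab_frame("top");S=grab_frame("scene")
crop(T,350,440,190,280,6,"pics/t5.png");crop(S,310,430,190,290,6,"pics/s5.png")
E
```

```text
1 t7.20 [ 0.4563 -0.2512  0.1141] q [-0.65  0.39 -0.43  0.76  0.    1.34] F [-5.5  5.4  7.6] gap 0.123
[1.31 0.86 0.03]
2 t8.03 [ 0.4548 -0.2509  0.1152] q [-0.65  0.39 -0.43  0.76 -0.    0.67] F [-8.7  5.2 10.1] gap 0.128
[1.28 1.73 0.01]
3 t8.85 [ 0.4535 -0.2517  0.1164] q [-0.65  0.38 -0.43  0.76 -0.   -0.01] F [-12.2   3.8  11.2] gap 0.126
[ 0.8   2.49 -0.01]
4 t9.68 [ 0.453  -0.2531  0.1178] q [-0.65  0.38 -0.43  0.77 -0.01 -0.68] F [-13.4   0.1  10.2] gap 0.122
[ 0.    2.9  -0.05]
```

View pics/s5.png

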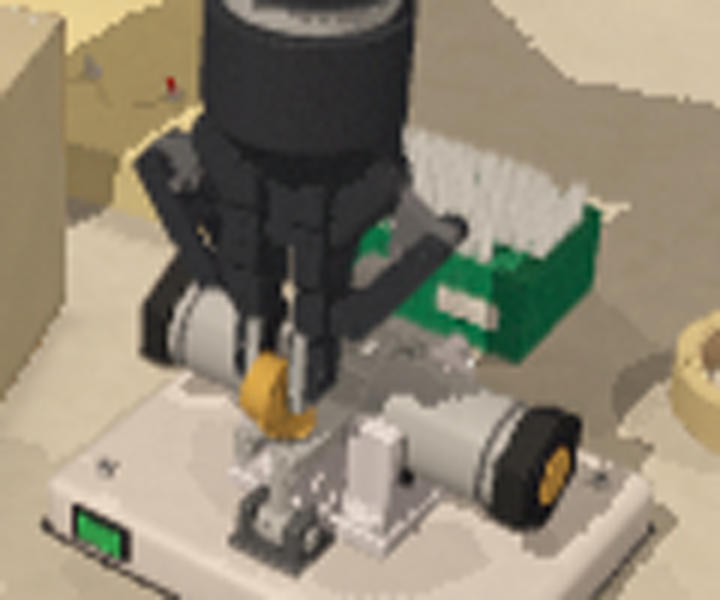

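```bash
python3 - <<'E'
from h import *
a=np.radians(-62.7)+2.7
piv=np.array([-.0575,0,.052]); L=.1185+G-.052
for ph in (.1,.2,.35,.5,.65):
    r=R.from_rotvec([0,-ph,0]); ori=R.from_rotvec(Rm.apply([0,-ph,0]))*down(a)
    p=W(piv+r.apply([0,0,L]))+ori.apply([0,0,G])
    move_l(p,.05,rot=ori.as_rotvec()); s=st(ph); print(p.round(4),s["wrist_torque"].round(2))
    if np.linalg.norm(s["contact_force"])>40: break
S=grab_frame("scene"); crop(S,290,410,190,290,6,"pics/s6.png")
E
```

```text
0.1 t10.09 [ 0.4472 -0.2527  0.1179] q [-0.69  0.31 -0.54  0.64  0.05 -0.72] F [-5.9 -0.8  3.1] gap 0.120
[ 0.4495 -0.2521  0.1182] [-0.16  1.59 -0.03]
0.2 t10.38 [ 0.4432 -0.2525  0.1175] q [-0.74  0.25 -0.65  0.51  0.12 -0.76] F [ 0.5 -0.9 -0.6] gap 0.125
[ 0.4429 -0.2517  0.1172] [-0.19  0.22  0.01]
0.35 t10.72 [ 0.4343 -0.2518  0.1152] q [-0.82  0.19 -0.8   0.32  0.23 -0.82] F [1.8 0.5 1.9] gap 0.126
[ 0.4333 -0.2509  0.1145] [-0.02 -0.12 -0.01]
0.5 t11.07 [ 0.4252 -0.2511  0.111 ] q [-0.91  0.15 -0.95  0.12  0.37 -0.88] F [-1.2  0.8  5.7] gap 0.124
[ 0.4243 -0.2503  0.1104] [ 0.14 -0.01  0.05]
0.65 t11.43 [ 0.4168 -0.2505  0.1055] q [-1.02  0.16 -1.09 -0.1   0.51 -0.94] F [-4.3  1.6  9.6] gap 0.122
[ 0.416  -0.2497  0.1049] [ 0.19 -0.13  0.17]
```

View pics/s6.png

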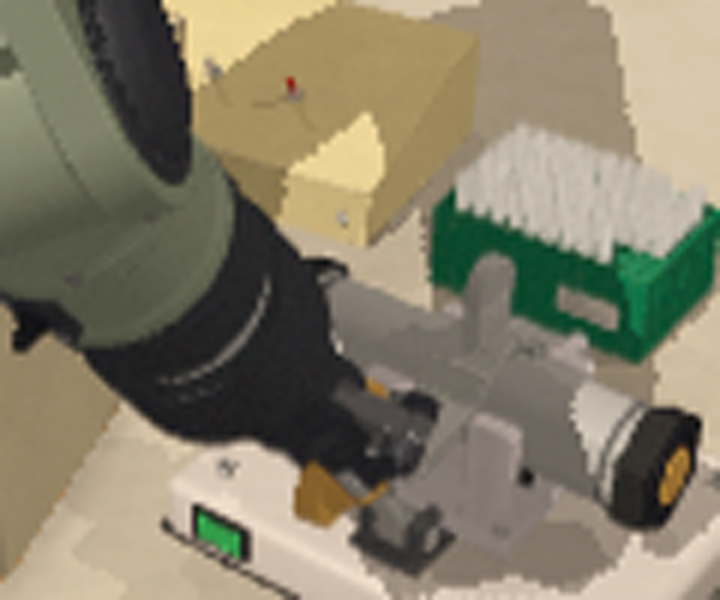

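The nut and eyebolt have swung out with the gripper, with the brass at crop (330,490). I'll release and back out along the tool.

```bash
python3 - <<'E'
from h import *
let_go(); s=st("open")
ori=R.from_rotvec(s["eef_rot"])
move_l(s["position"]-ori.apply([0,0,.11]),.25); st("back")
T=grab_frame("top");S=grab_frame("scene")
crop(T,350,440,190,280,6,"pics/t7.png");crop(S,290,410,190,290,6,"pics/s7.png")
E
```

```text
open t12.18 [ 0.4159 -0.2496  0.1049] q [-1.02  0.16 -1.09 -0.1   0.51 -0.94] F [-0.8 -0.6 -0.2] gap 1.001
back t12.78 [ 0.3496 -0.2454  0.1926] q [-1.21 -0.13 -1.02  0.36  0.58 -1.15] F [-0.3  0.   0. ] gap 1.002
```

View pics/s7.png

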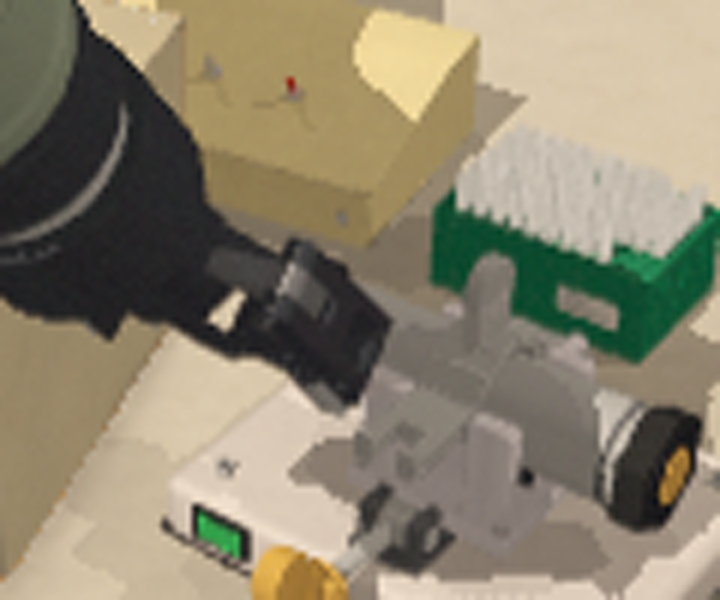

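View pics/t7.png

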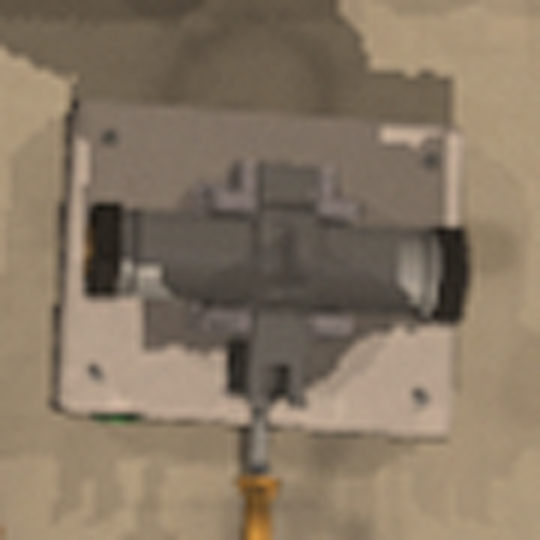

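The eyebolt is fully out and level, with the brass at top-crop (258,500). The strap lug and its slot are clear. Next is the strap fin.

```bash
python3 - <<'E'
from h import *
yaw=m[2]+np.pi/2
hinge=np.array([.042,0,.086])
def tcp(th): return W(hinge+R.from_rotvec([0,th,0]).apply([-.040,0,.054]))-[0,0,G]
q=[ik(W((.002,0,.2)),down(yaw+k).as_rotvec()) for k in(0,np.pi)]; print(q)
k=np.pi if abs(q[1][5])<abs(q[0][5]) else 0
o=down(yaw+k).as_rotvec(); np.save("k.npy",k)
movep(W((-.03,0,.26)),o); st("a")
movep(W((.002,0,.22)),o)
print(move_l(tcp(0),.12,until_force=12)); st("at")
grab(40); st("grip")
S=grab_frame("scene"); crop(S,310,430,190,290,6,"pics/s8.png")
for th in (.15,.3,.5,.7,.9,1.05,1.2):
    move_l(tcp(th),.08); s=st(th)
    if np.linalg.norm(s["contact_force"])>30: break
S=grab_frame("scene"); crop(S,310,430,190,290,6,"pics/s9.png")
E
```

```text
[array([-0.59076521,  0.39570951, -0.17262501,  1.00246181,  0.        ,
       -0.51647653]), array([-0.59076521,  0.39570951, -0.17262501,  1.00246181,  0.        ,
        2.62511612])]
a t13.72 [ 0.4829 -0.2537  0.2577] q [-0.62  0.3  -0.15  1.12  0.   -0.55] F [-0.3  0.2 -1.1] gap 1.000
False
at t15.01 [ 0.516  -0.2576  0.122 ] q [-0.59  0.47 -0.28  0.82  0.   -0.52] F [ 0.4 -0.5  0.2] gap 1.002
grip t15.69 [ 0.5154 -0.2578  0.1212] q [-0.59  0.47 -0.28  0.82 -0.   -0.52] F [-0.3 -2.3  1.3] gap 0.094
0.15 t16.02 [ 0.5219 -0.2583  0.1254] q [-0.58  0.48 -0.25  0.85 -0.   -0.51] F [-3.8 -5.  -2.7] gap 0.097
0.3 t16.29 [ 0.5303 -0.2589  0.129 ] q [-0.58  0.49 -0.22  0.87 -0.   -0.5 ] F [-5.2 -4.3 -2.3] gap 0.097
0.5 t16.61 [ 0.5434 -0.2599  0.1321] q [-0.57  0.5  -0.18  0.89 -0.   -0.49] F [-4.3 -4.7 -2.1] gap 0.100
0.7 t16.93 [ 0.5568 -0.261   0.1327] q [-0.56  0.53 -0.15  0.9  -0.   -0.48] F [-4.1 -5.1 -1.2] gap 0.098
0.9 t17.24 [ 0.5703 -0.262   0.1307] q [-0.55  0.55 -0.11  0.91 -0.   -0.47] F [-5.1 -5.3 -1.4] gap 0.098
1.05 t17.52 [ 0.5801 -0.2628  0.1276] q [-0.54  0.57 -0.09  0.92 -0.   -0.46] F [-5.2 -4.7 -1.3] gap 0.093
1.2 t17.79 [ 0.5894 -0.2635  0.1231] q [-0.53  0.59 -0.07  0.92 -0.   -0.46] F [-3.4 -3.4 -0.8] gap 0.097
```

View pics/s9.png

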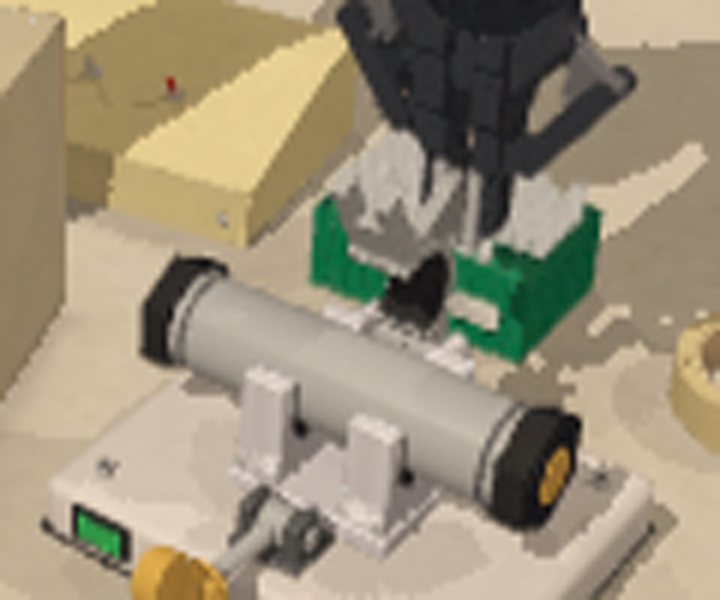

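The strap has opened and the cylinder is exposed, and the tip box is untouched. Next I release the fin and push the lug the rest of the way back.

```bash
python3 - <<'E'
from h import *
let_go(); p=get_state()["position"]
move_l([p[0],p[1],.235],.25); grab(20)
move_l(W((-.035,0,.235)),.25)
print(move_l(W((-.035,0,.155)),.2,until_force=15)); st("down")
print(move_l(W((.065,0,.155)),.08,until_force=9)); s=st("push"); print(Rm.inv().apply(s["position"]-[m[0],m[1],0]))
T=grab_frame("top");S=grab_frame("scene")
crop(T,350,440,170,260,6,"pics/t10.png");crop(S,310,430,180,280,6,"pics/s10.png")
E
```

```text
False
down t21.07 [ 0.4794 -0.2545  0.1552] q [-0.62  0.38 -0.33  0.87  0.   -0.55] F [1.2 0.1 0.4] gap -0.000
True
push t21.68 [ 0.5122 -0.2573  0.1563] q [-0.59  0.43 -0.25  0.9  -0.   -0.52] F [-1.6  1.   5.8] gap -0.000
[-0.00118065 -0.00048305  0.1563357 ]
```

View pics/s10.png

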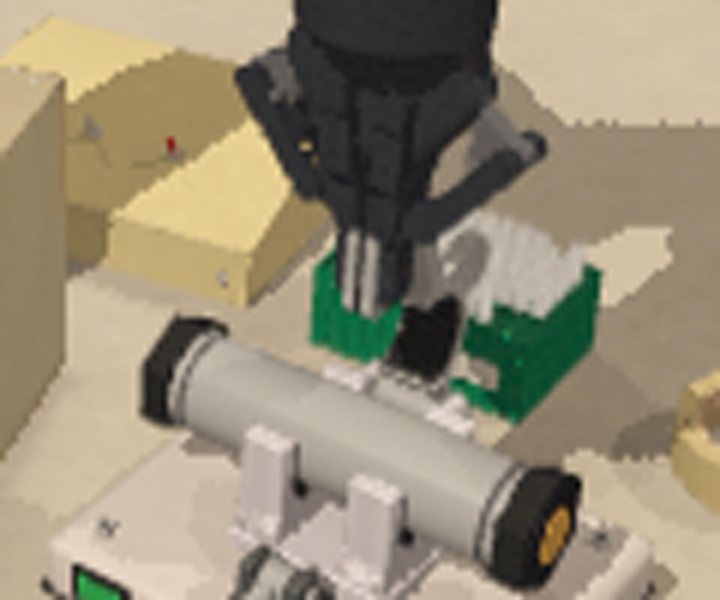

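```bash
python3 - <<'E'
from h import *
s=get_state(); loc=lambda: Rm.inv().apply(get_state()["position"]-[m[0],m[1],0]).round(4)
for x in (.015,.03,.042,.052,.060):
    h=move_l(W((x,0,.160)),.06,until_force=15); s=st(x); print(h,loc())
    if h: break
T=grab_frame("top");S=grab_frame("scene")
crop(T,350,440,170,260,6,"pics/t11.png");crop(S,310,430,180,280,6,"pics/s11.png")
E
```

```text
0.015 t22.27 [ 0.5288 -0.2579  0.1597] q [-0.58  0.45 -0.19  0.93 -0.   -0.5 ] F [-0.9  0.2 -0.6] gap 0.000
False [0.0154 0.0002 0.1597]
0.03 t22.67 [ 0.5438 -0.2591  0.1599] q [-0.57  0.48 -0.15  0.94 -0.   -0.49] F [ 0.1  0.4 -0.6] gap 0.003
False [0.0304 0.     0.1599]
0.042 t23.02 [ 0.5557 -0.2601  0.1599] q [-0.56  0.5  -0.12  0.96 -0.   -0.48] F [-0.9  0.8  0.3] gap 0.006
False [ 0.0424 -0.      0.1599]
0.052 t23.33 [ 0.5657 -0.2608  0.16  ] q [-0.55  0.51 -0.09  0.97 -0.   -0.48] F [ 0.3 -1.1  0.1] gap 0.000
False [ 0.0524 -0.      0.16  ]
0.06 t23.62 [ 0.5737 -0.2614  0.16  ] q [-0.54  0.53 -0.07  0.98 -0.   -0.47] F [ 0.1  0.1 -0.6] gap -0.001
False [ 0.0604 -0.      0.16  ]
```

View pics/s11.png

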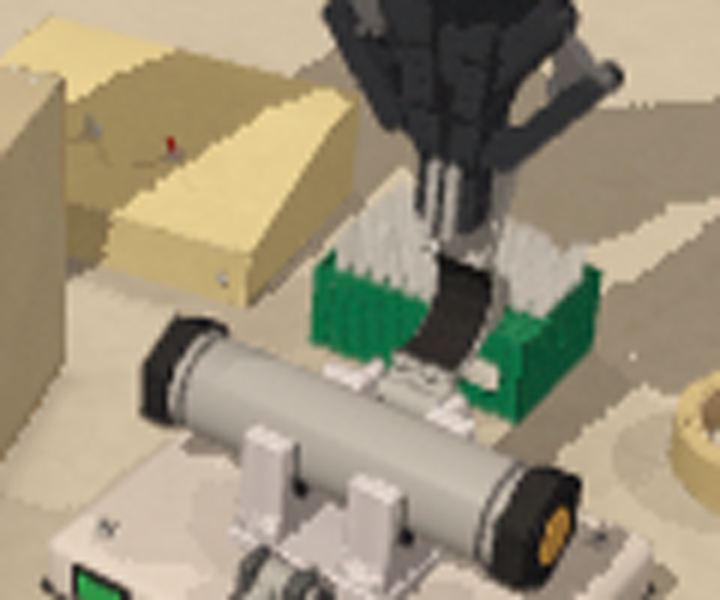

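```bash
python3 - <<'E'
from h import *
print(move_l(W((.072,0,.160)),.06,until_force=10)); s=st(); print(Rm.inv().apply(s["position"]-[m[0],m[1],0]).round(4))
move_l(W((.03,0,.20)),.25)
T=grab_frame("top");S=grab_frame("scene")
crop(T,350,440,170,260,6,"pics/t12.png");crop(S,310,430,180,280,6,"pics/s12.png")
# pre-check grips on both ends
for y in(.057,-.057):
  for k in(0,np.pi):
    for z in (.086-.019+.002,.26):
      q=ik(W((0,y,z)),down(m[2]+k).as_rotvec()); print(y,k,None if q is None else q.round(2))
E
```

```text
True
 t23.93 [ 0.5746 -0.2614  0.1593] q [-0.54  0.54 -0.05  0.99 -0.01 -0.46] F [-3.3 -0.4  6.5] gap -0.001
[6.130e-02 1.000e-04 1.593e-01]
0.057 0 [-0.5   0.5  -0.39  0.68 -0.    1.14]
0.057 0 [-0.5   0.32 -0.13  1.12 -0.    1.14]
0.057 3.141592653589793 [-0.5   0.5  -0.39  0.68  0.   -2.  ]
0.057 3.141592653589793 [-0.5   0.32 -0.13  1.12  0.   -2.  ]
-0.057 0 [-0.68  0.56 -0.27  0.74 -0.    0.97]
-0.057 0 [-0.68  0.4  -0.01  1.16 -0.    0.97]
-0.057 3.141592653589793 [-0.68  0.56 -0.27  0.74  0.   -2.17]
-0.057 3.141592653589793 [-0.68  0.4  -0.01  1.16  0.   -2.17]
```

View pics/s12.png

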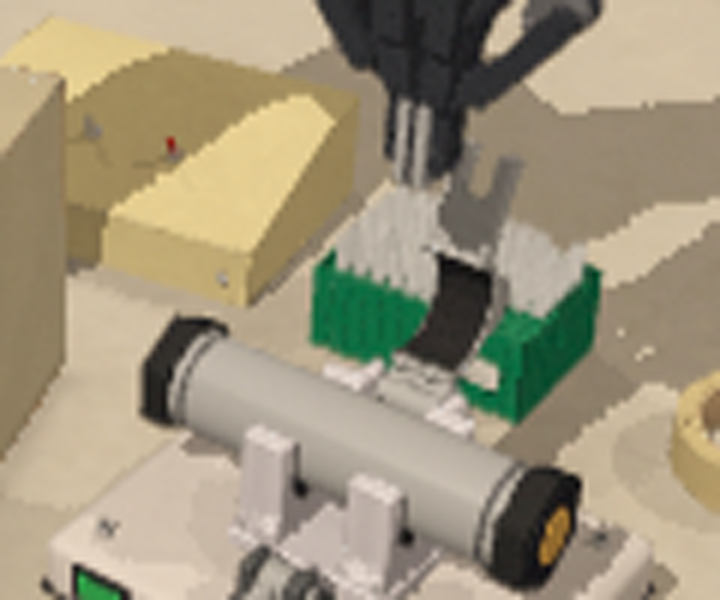

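View pics/t12.png

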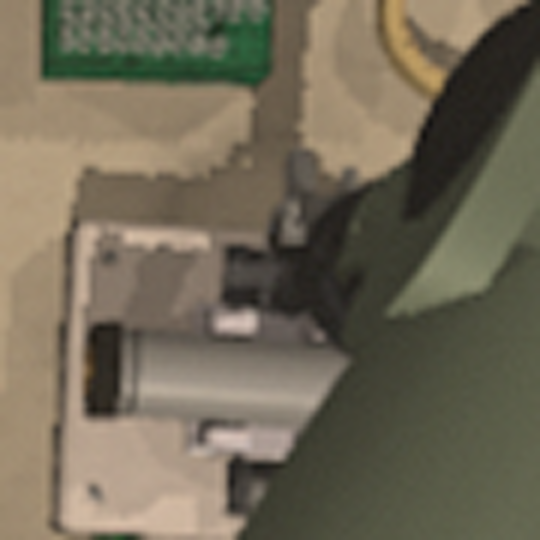

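```bash
python3 - <<'E'
from h import *
T=grab_frame("top");S=grab_frame("scene")
hinge=np.array([.042,0,.086])
for th in(1.3,1.5,1.6,1.7,1.8,1.9,1.95):
    r=R.from_rotvec([0,th,0])
    f=W(hinge+r.apply([-.04,0,.05])); l=W(hinge+r.apply([-.108,0,.017]))
    print(th,"fin",proj(S,f)[0].round(1),proj(T,f)[0].round(1),"lug",proj(S,l)[0].round(1), l.round(3))
E
```

```text
1.3 fin [387.9 223.5] [399.8 205.1] lug [379.5 212.2] [ 0.543 -0.259  0.195]
1.5 fin [389.4 224.7] [399.4 202.1] lug [384.2 208.5] [ 0.565 -0.261  0.195]
1.6 fin [390.  225.6] [399.2 201. ] lug [386.4 207.3] [ 0.575 -0.262  0.193]
1.7 fin [390.5 226.7] [398.9 200. ] lug [388.4 206.5] [ 0.586 -0.262  0.191]
1.8 fin [390.9 228. ] [398.6 199.2] lug [390.4 206.1] [ 0.596 -0.263  0.187]
1.9 fin [391.2 229.5] [398.3 198.6] lug [392.1 206.2] [ 0.606 -0.264  0.183]
1.95 fin [391.2 230.3] [398.1 198.4] lug [393.  206.4] [ 0.611 -0.264  0.18 ]
```

The strap now stands at about 1.85–1.9 rad, with the lug tip at about (392,206) in the scene view. It is well back. Next I take the cylinder by its +y end.

```bash
python3 - <<'E'
from h import *
o=down(m[2]+np.pi).as_rotvec()
move_l(W((0,0.03,.25)),.3)
let_go()
movep(W((0,.056,.20)),o); st("above")
print(move_l(W((0,.056,.067)),.15,until_force=15)); st("at")
grab(110); st("grip")
T=grab_frame("top");S=grab_frame("scene")
crop(S,290,430,180,290,5,"pics/s13.png")
print(move_l(W((0,.056,.12)),.1)); st("lift")
S=grab_frame("scene"); crop(S,290,430,180,290,5,"pics/s14.png")
E
```

```text
above t27.00 [ 0.5177 -0.2011  0.2002] q [-0.5   0.36 -0.23  0.98 -0.   -2.  ] F [ 0.4 -0.1 -0.5] gap 1.001
False
at t28.03 [ 0.5182 -0.2014  0.0678] q [-0.5   0.5  -0.39  0.68  0.   -2.  ] F [ 0.3  0.1 -0.7] gap 1.001
grip t28.52 [ 0.5157 -0.2004  0.0679] q [-0.5   0.5  -0.39  0.68 -0.   -2.  ] F [-6.8  3.4 11. ] gap 0.483
False
lift t29.30 [ 0.5173 -0.2008  0.1195] q [-0.5   0.43 -0.34  0.8   0.   -2.  ] F [-1.2  0.3 -3.7] gap 0.486
```

View pics/s14.png

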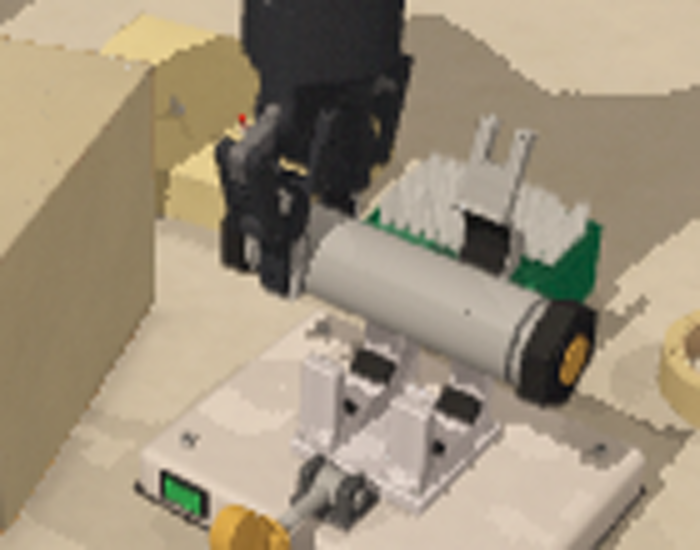

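The cylinder is held and clear of the saddles, roughly level, with its far boot at crop (560,350).

```bash
python3 - <<'E'
from h import *
o=down(c[2]+np.pi).as_rotvec()
move_l(W((0,.056,.27)),.25)
L=np.array([.335,.29,0]); yax=Rc.apply([0,1,0]); p=L+yax*.056
print(ik(p+[0,0,.2],o).round(2))
p0=get_state()["position"]
movep(p+[0,0,.24],o); st("over")
move_l(p+[0,0,.03],.2)
print(move_l(p+[0,0,.003],.04,until_force=5)); st("touch")
T=grab_frame("top");S=grab_frame("scene")
cv2.imwrite("pics/top15.png",T["img"][:,:,::-1]);crop(S,60,260,120,280,4,"pics/s15.png")
E
```

```text
[ 0.63  0.24 -0.4   0.93  0.   -0.71]
over t32.16 [0.3486 0.3441 0.24  ] q [ 0.63  0.21 -0.33  1.03 -0.   -0.71] F [ 0.9 -0.1 -3.3] gap 0.485
True
touch t33.88 [0.3481 0.3446 0.01  ] q [ 0.63  0.49 -0.61  0.47  0.   -0.71] F [-0.6 -1.8  7.8] gap 0.482
```

View pics/top15.png

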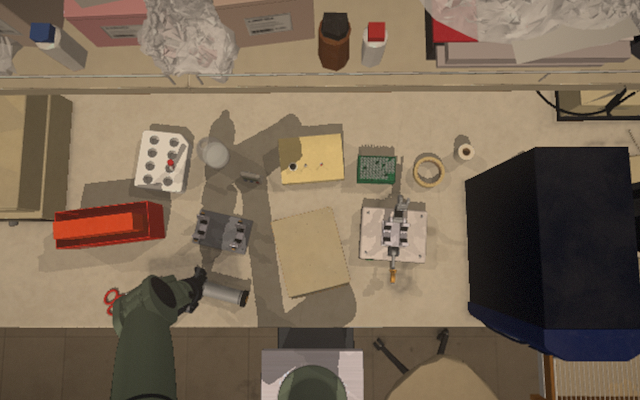

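View pics/s15.png

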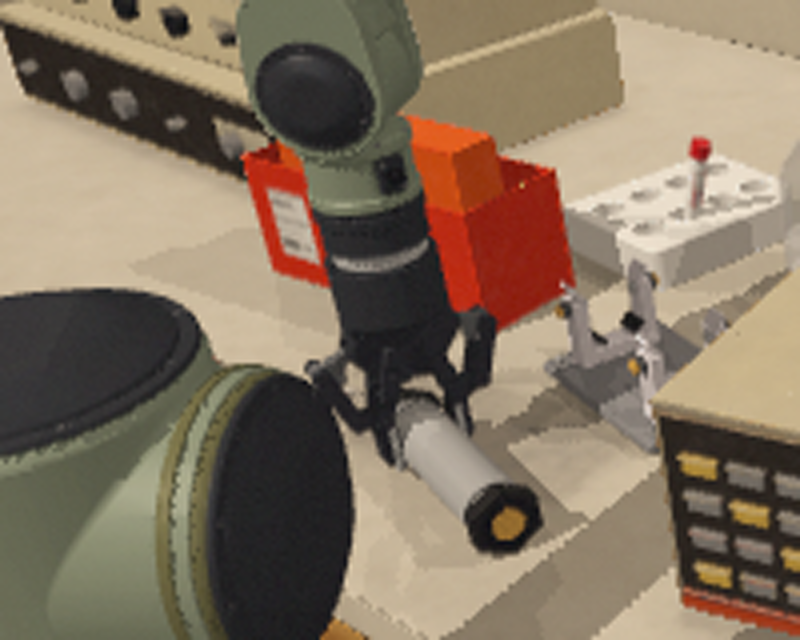

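The cylinder has touched down in front of the cradle. The far boot at crop (505,520) rests on the bench about 5 mm early, from slight sag. I'll ease it down and release.

```bash
python3 - <<'E'
from h import *
p=get_state()["position"]
print(move_l([p[0],p[1],.0055],.03,until_force=15)); st()
let_go(); p=get_state()["position"]
move_l([p[0],p[1],.10],.25)
# move aside so that the cameras see
movep([.33,.45,.22],down(c[2]+np.pi).as_rotvec()); st()
T=grab_frame("top");S=grab_frame("scene")
crop(T,170,270,190,310,5,"pics/t16.png");crop(S,140,260,160,280,6,"pics/s16.png")
for n in("top","scene"): print(n,[(x["score"],x["centre"]) for x in tip_of(n,"cylinder")],[(x["score"],x["centre"]) for x in tip_of(n,"cradle_seat")],[(x["score"],x["centre"]) for x in tip_of(n,"cradle")])
for d in silhouettes("top","cylinder")[:2]:
    cc,_=cv2.findContours(d["mask"].astype(np.uint8),0,2); r=cv2.minAreaRect(max(cc,key=len)); print(d["score"],r); np.save("cylmask.npy",d["mask"])
E
```

```text
True
 t34.19 [0.3482 0.3447 0.0098] q [ 0.63  0.49 -0.61  0.47  0.   -0.71] F [-3.2 -2.6 15.6] gap 0.488
 t35.90 [0.3292 0.4487 0.2178] q [ 0.81  0.35 -0.19  1.03 -0.   -0.53] F [ 0.1 -1.1 -0.3] gap 0.997
top [(0.67, [217.4, 298.4])] [(0.58, [221.0, 231.1])] [(0.81, [223.2, 232.7])]
scene [(0.96, [170.0, 236.6])] [(0.66, [222.1, 206.7])] [(0.83, [224.1, 218.5])]
0.73 ((216.79409790039062, 295.82354736328125), (62.089115142822266, 17.70509910583496), 14.03624439239502)
```

View pics/t16.png

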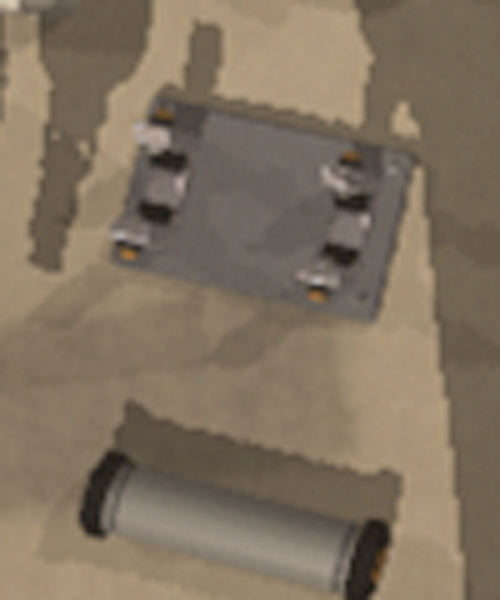

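View pics/s16.png

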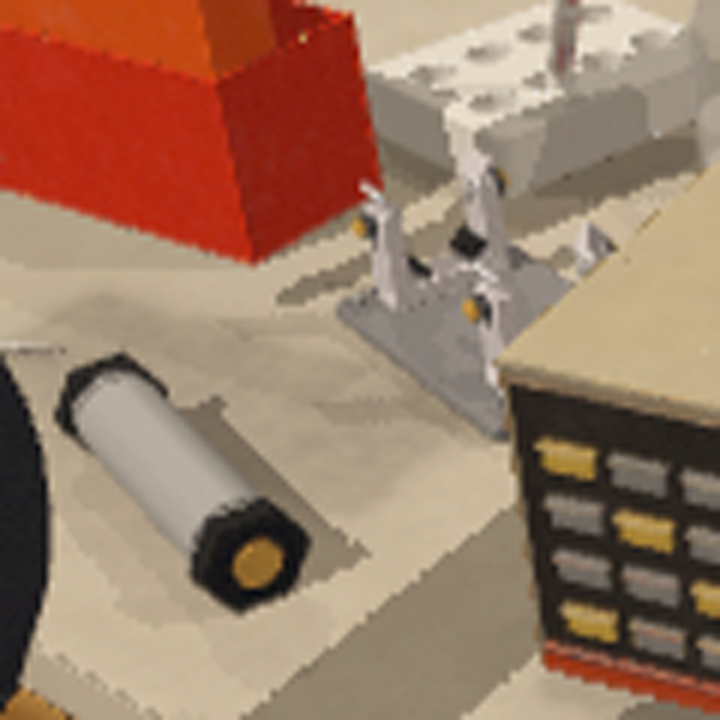

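The cylinder lies flat in front of the cradle, with boots at top-crop (107,493) and (367,560). The cradle's four orange ball housings are clear at (165,115), (352,158), (128,253) and (317,295), so I'll refine both poses from these.

```bash
python3 - <<'E'
from h import *
T=grab_frame("top");S=grab_frame("scene")
def blobs(f,c0,c1,r0,r1):
    h=cv2.cvtColor(f["img"],cv2.COLOR_RGB2HSV); k=((h[...,0]>8)&(h[...,0]<22)&(h[...,1]>150)&(h[...,2]>90)).astype(np.uint8)
    k[:, :c0]=0;k[:,c1:]=0;k[:r0]=0;k[r1:]=0
    n,l,s,ce=cv2.connectedComponentsWithStats(k); return [(ce[i].round(1).tolist(),int(s[i,4])) for i in range(1,n)]
bt=blobs(T,185,255,200,260); bs=blobs(S,190,240,180,225); print(bt,bs)
up=lambda p:np.array([170+p[0]/5-.4,190+p[1]/5-.4]); us=lambda p:np.array([140+p[0]/6-.4,160+p[1]/6-.4])
P4=[((1,1),(165,115)),((1,-1),(352,158)),((-1,1),(128,253)),((-1,-1),(317,295))]
base=[((1,-1),(418,160)),((-1,-1),(375,321)),((-1,1),(110,264))]
def res(p):
    x,y,a,h,X=p; Rz=R.from_euler("z",a).as_matrix(); e=[]
    for (sx,sy),q in P4: e.append(proj(T,Rz@[sx*X,sy*.06,h]+[x,y,0])[0]-up(q))
    for (sx,sy),q in base: e.append(.5*(proj(T,Rz@[sx*.056,sy*.088,.014]+[x,y,0])[0]-up(q)))
    for (sx,sy),q in [((-1,1),(360,228)),((-1,-1),(471,309)),]: e.append(proj(S,Rz@[sx*X,sy*.06,h]+[x,y,0])[0]-us(q))
    e.append(.5*(proj(S,Rz@[-.056,.088,.014]+[x,y,0])[0]-us((338,308))))
    return np.ravel(e)
s=least_squares(res,[*c,.068,.046]); print("cradle",s.x.round(4),s.fun.reshape(-1,2).round(1).tolist())
cn=s.x[:3]
# cylinder: boot centres top & scene
obs=[(T,up((107,493)),1),(T,up((367,560)),-1)]
def r2(p):
    x,y,a=p; Rz=R.from_euler("z",a).as_matrix(); e=[]
    for f,q,sy in obs: e.append(proj(f,Rz@[0,sy*.085,.030]+[x,y,0])[0]-q)
    e.append(proj(S,Rz@[0,-.092,.024]+[x,y,0])[0]-us((259,562)))
    return np.ravel(e)
s=least_squares(r2,[.335,.29,-.23]); print("cyl",s.x.round(4),s.fun.reshape(-1,2).round(1).tolist())
cy=s.x
np.savez("pose2.npz",c=cn,cy=cy)
# draw check
for f,nm,cr in((T,"T",(170,190,270,320)),(S,"S",(140,160,260,280))):
    im=cv2.resize(f["img"],None,fx=5,fy=5,interpolation=cv2.INTER_CUBIC)
    def dr(p,P,col):
        q=proj(f,R.from_euler("z",p[2]).apply(P)+[p[0],p[1],0])[0]; cv2.circle(im,tuple(int(round((v+.5)*5)) for v in q),3,col,-1)
    for sx in(1,-1):
        for sy in(1,-1):
            dr(cn,(sx*.056,sy*.088,.014),(255,0,0)); dr(cn,(sx*.046,sy*.049,.014),(0,0,255)); dr(cn,(sx*.046,sy*.071,.014),(0,0,255)); dr(cn,(sx*.0235,sy*.06,.08),(0,255,0))
    for sy in(1,-1): dr(cy,(0,sy*.092,.048),(255,0,0)); dr(cy,(0,sy*.078,.048),(0,0,255)); dr(cy,(0,sy*.092,.024),(0,255,0))
    a,b,d,e=cr; cv2.imwrite(f"pics/f2{nm}.png",im[5*b:5*e,5*a:5*d][:600,:,::-1])
E
```

```text
[([203.0, 213.0], 1), ([239.5, 221.0], 2), ([195.5, 240.0], 2)] [([199.5, 197.5], 4), ([218.2, 211.2], 6)]
cradle [ 0.5229  0.2842 -0.2298  0.0704  0.0442] [[-0.2, -0.1], [-0.0, -0.0], [-0.2, 0.3], [-0.1, 0.7], [-0.2, -0.4], [-0.1, 0.6], [-0.3, 0.0], [0.6, -0.1], [0.7, 0.1], [-0.1, -0.3]]
cyl [ 0.3247  0.2932 -0.2615] [[-0.6, -0.2], [-0.4, 0.7], [1.0, 0.7]]
```

View pics/f2T.png

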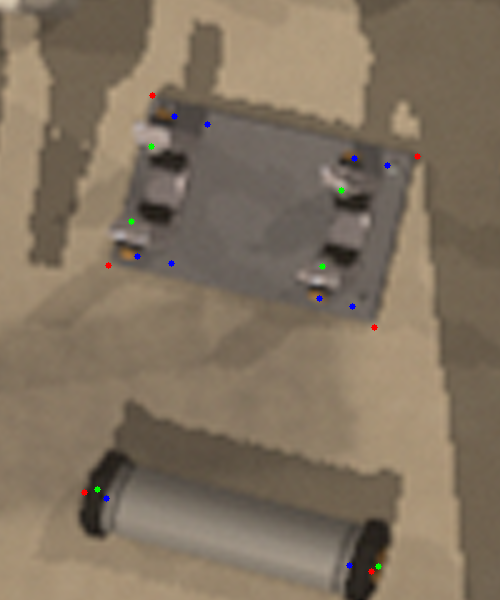

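View pics/f2S.png

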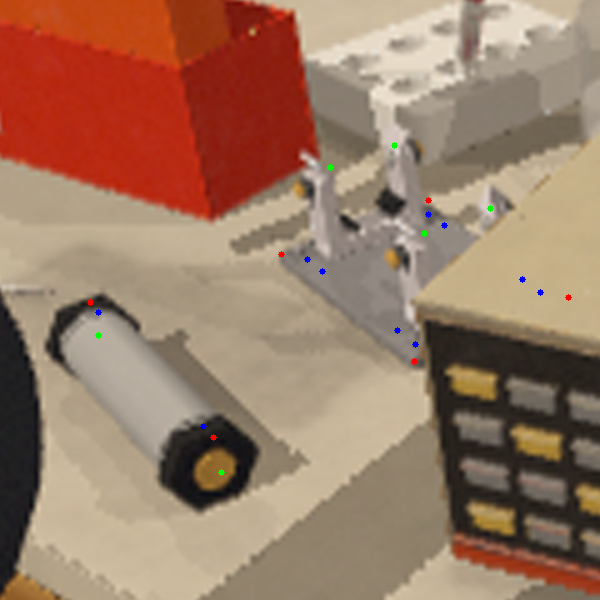

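```bash
python3 - <<'E'
from h import *
T=grab_frame("top");S=grab_frame("scene")
for q in ((217.0,294.9),(216.8,295.8),(217.4,298.4)): print(at_z(T,q,.024),at_z(T,q,.03))
print("scene tip",at_z(S,(170.0,236.6),.024), "tri",tri([(T,(217.2,296)),(S,(170,236.6))]))
us=lambda p:np.array([140+p[0]/6-.4,160+p[1]/6-.4])
e=at_z(S,us((259,562)),.024); print("end",e)
up=lambda p:np.array([170+p[0]/5-.4,190+p[1]/5-.4])
a=at_z(T,up((118,487)),.024);b=at_z(T,up((342,553)),.024); print(a,b,np.arctan2(-(a-b)[0],(a-b)[1]))
a=at_z(T,up((107,493)),.024);b=at_z(T,up((367,560)),.024); print(a,b,np.linalg.norm(a-b))
u=(a-b)/np.linalg.norm(a-b); print(e+u*.092)
E
```

```text
[0.32471469 0.29301016 0.024     ] [0.32537263 0.29149468 0.03      ]
[0.32195284 0.29357141 0.024     ] [0.3226235  0.29205335 0.03      ]
[0.31397484 0.29150018 0.024     ] [0.31468227 0.28999167 0.03      ]
scene tip [0.33307284 0.30781296 0.024     ] tri [0.32260371 0.28917523 0.03708935]
end [0.30156473 0.20925751 0.024     ]
[0.34918052 0.36845663 0.024     ] [0.30834975 0.22687917 0.024     ] -0.280779789384385
[0.34549295 0.37526764 0.024     ] [0.30404072 0.21116552 0.024     ] 0.16925658277952582
[0.32409623 0.29845578 0.024     ]
```

```bash
python3 - <<'E'
from h import *
d=np.load("pose2.npz"); cn=d["c"]
ya=-.258; o=down(ya+np.pi).as_rotvec(); P=np.array([.326,.2935,0])
movep(P+[0,0,.12],o); print(move_l(P+[0,0,.006],.15,until_force=15)); st("at")
grab(100); s=st("grip")
T=grab_frame("top");S=grab_frame("scene"); crop(S,140,260,140,260,5,"pics/s17.png")
np.save("gx.npy",s["position"])
move_l(s["position"]+[0,0,.15],.2); st("lift")
T=grab_frame("top");S=grab_frame("scene"); crop(S,110,260,90,230,5,"pics/s18.png"); crop(T,150,270,210,330,5,"pics/t18.png")
E
```

```text
False
at t38.23 [0.3267 0.2943 0.0066] q [ 0.57  0.43 -0.74  0.39  0.   -0.75] F [0.7 0.6 0.2] gap 0.999
grip t38.72 [0.3257 0.2939 0.007 ] q [ 0.56  0.43 -0.75  0.39  0.   -0.75] F [-4.5 -0.3 11.1] gap 0.484
lift t39.73 [0.3249 0.2933 0.156 ] q [ 0.57  0.19 -0.58  0.8  -0.   -0.75] F [ 0.2 -0.4 -3.2] gap 0.488
```

View pics/s18.png

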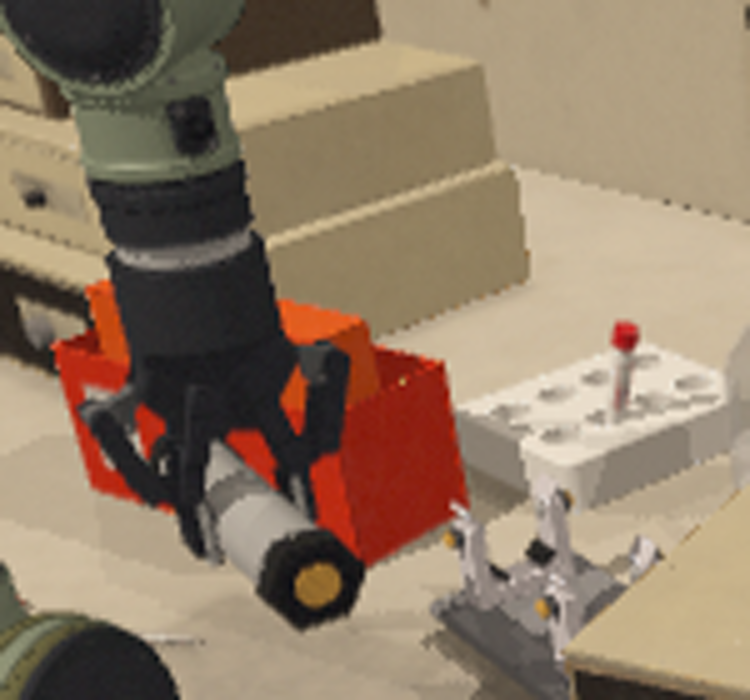

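View pics/t18.png

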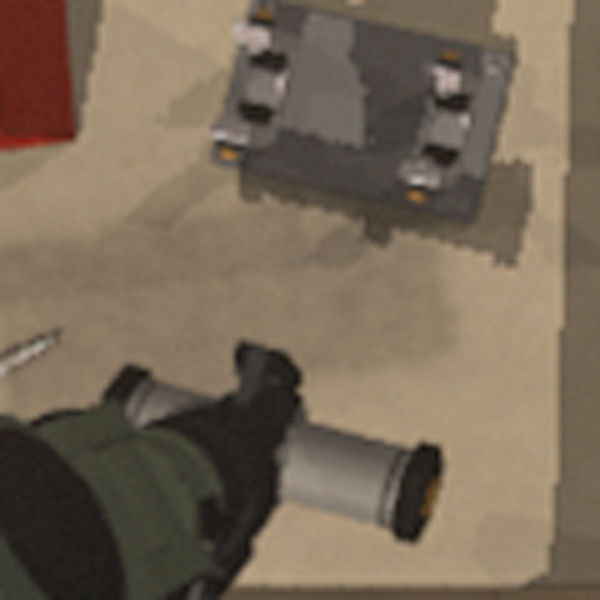

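```bash
python3 - <<'E'
from h import *
T=grab_frame("top");S=grab_frame("scene")
a=at_z(T,(174.6,288.6),.178);b=at_z(T,(233.2,308.2),.178); u=(a-b)/np.linalg.norm(a-b)
print((a+b)/2,np.linalg.norm(a-b),np.arctan2(-u[0],u[1]))
e=tri([(T,(235,308.5)),(S,(173.2,206.6))]); print("end tri",e)
e=at_z(S,(173.2,206.6),.175); print(e,e+u*.092)
g=get_state()["position"]; print("grip",g, "offset along", ((a+b)/2-g)@u, (e+u*.092-g)@u)
E
```

```text
[0.33228939 0.29038033 0.178     ] 0.17196760636568037 -0.314990625476654
end tri [0.30318713 0.20543693 0.17347621]
[0.30099538 0.20421284 0.175     ] [0.32949768 0.29168638 0.175     ]
grip [0.32489138 0.29338077 0.15582559] offset along -0.0005608626071557372 -0.00018396452449340973
```

The cylinder is held at its middle: the measured offset along the axis is under 1 mm, and it is level with its end face at z of about 0.174. Now I place it over the cradle and press.

```bash
python3 - <<'E'
from h import *
cn=np.load("pose2.npz")["c"]; o=down(cn[2]+np.pi).as_rotvec(); P=np.array([cn[0],cn[1],0])
movep(P+[0,0,.175],o); st("over")
T=grab_frame("top");S=grab_frame("scene"); crop(S,150,290,120,240,5,"pics/s19.png"); crop(T,160,280,180,280,6,"pics/t19.png")
move_l(P+[0,0,.095],.15)
h=move_l(P+[0,0,.055],.04,until_force=8); st("balls "+str(h))
S=grab_frame("scene"); crop(S,150,290,120,240,5,"pics/s20.png")
E
```

```text
over t40.73 [0.5219 0.2839 0.1739] q [ 0.37  0.45 -0.16  0.97  0.   -0.97] F [-0.2 -0.  -3.6] gap 0.489
balls True t42.29 [0.5219 0.2843 0.0614] q [ 0.37  0.57 -0.29  0.72  0.   -0.97] F [0.  0.2 2.2] gap 0.482
```

View pics/s20.png

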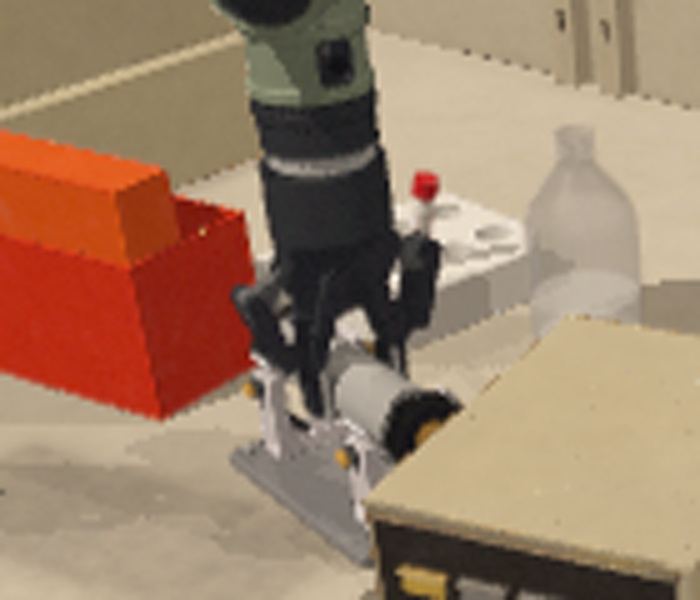

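View pics/t19.png

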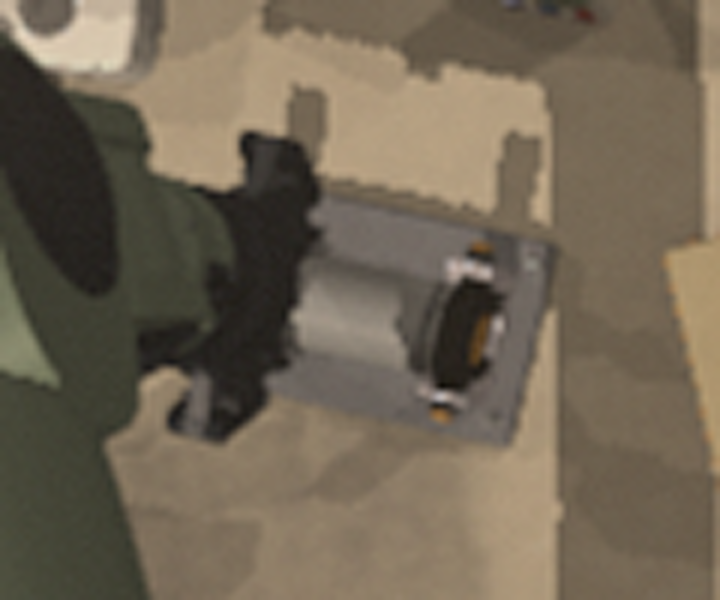

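The cylinder rests on the balls at an axis height of about 80 mm, as expected. Now I press.

```bash
python3 - <<'E'
from h import *
cn=np.load("pose2.npz")["c"]; P=np.array([cn[0],cn[1],0])
for z in(.055,.048,.042,.037,.034,.031):
    h=move_l(P+[0,0,z],.04,until_force=45); s=st(f"{z} {h}")
    if h: break
E
```

```text
0.055 False t42.65 [0.5225 0.2856 0.0552] q [ 0.37  0.58 -0.29  0.71  0.   -0.97] F [-1.6  5.   0.8] gap 0.485
0.048 False t42.98 [0.5222 0.2852 0.0467] q [ 0.37  0.59 -0.29  0.7   0.   -0.97] F [ 1.3  6.  -8.6] gap 0.485
0.042 False t43.27 [0.5215 0.2841 0.0385] q [ 0.37  0.6  -0.3   0.68  0.   -0.97] F [  4.5   6.1 -22.5] gap 0.485
0.037 False t43.55 [0.522  0.2833 0.0361] q [ 0.37  0.6  -0.3   0.68 -0.   -0.97] F [-1.7  0.5 -5.2] gap 0.483
0.034 False t43.80 [0.5221 0.2835 0.0352] q [ 0.37  0.6  -0.3   0.67  0.   -0.97] F [-5.9 -2.2  8.7] gap 0.484
0.031 False t44.05 [0.5221 0.2835 0.0351] q [ 0.37  0.6  -0.3   0.67 -0.   -0.97] F [-13.3  -4.7  30.8] gap 0.484
```

```bash
python3 - <<'E'
from h import *
p=get_state()["position"]; let_go(); st("open")
move_l([p[0],p[1],.20],.2); st()
movep([.30,.45,.26],down(-.23+np.pi).as_rotvec()); st("aside")
T=grab_frame("top");S=grab_frame("scene")
cv2.imwrite("pics/top21.png",T["img"][:,:,::-1]); cv2.imwrite("pics/scene21.png",S["img"][:,:,::-1])
crop(T,170,270,190,280,6,"pics/t21.png"); crop(S,180,270,160,240,7,"pics/s21.png")
for n in("top","scene"): print(n,[(x["score"],x["centre"]) for x in tip_of(n,"cylinder")],[(x["score"],x["centre"]) for x in tip_of(n,"cradle_seat")])
cn=np.load("pose2.npz")["c"]
for z in(.052,.080):
  for y in(.092,0,-.092): P=R.from_euler("z",cn[2]).apply([0,y,z])+[cn[0],cn[1],0]; print(z,y,proj(T,P)[0].round(1),proj(S,P)[0].round(1))
E
```

```text
open t44.56 [0.5229 0.2841 0.0307] q [ 0.37  0.61 -0.3   0.66  0.   -0.97] F [ 0.4 -0.5 -0. ] gap 1.000
 t45.55 [0.5214 0.2833 0.1988] q [ 0.37  0.43 -0.12  1.03  0.   -0.97] F [ 0.7  0.1 -0.6] gap 0.997
aside t46.65 [0.3007 0.4495 0.2594] q [ 0.85  0.29 -0.17  1.11 -0.   -0.49] F [-0.1 -0.1 -0.3] gap 0.998
top [(0.61, [219.6, 231.8])] [(0.75, [219.9, 229.3])]
scene [(0.6, [221.3, 203.2])] [(0.83, [223.2, 206.5])]
0.052 0.092 [190.6 224.4] [208.6 194.7]
0.052 0 [219.  231.1] [222.3 204.5]
0.052 -0.092 [247.7 237.7] [237.5 215.3]
0.08 0.092 [187.7 223.9] [207.4 187.4]
0.08 0 [216.8 230.7] [221.2 196.9]
0.08 -0.092 [246.  237.5] [236.5 207.4]
```

View pics/t21.png

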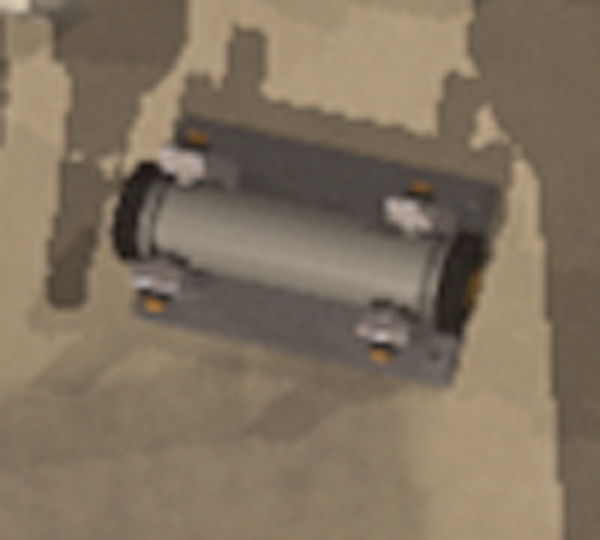

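View pics/s21.png

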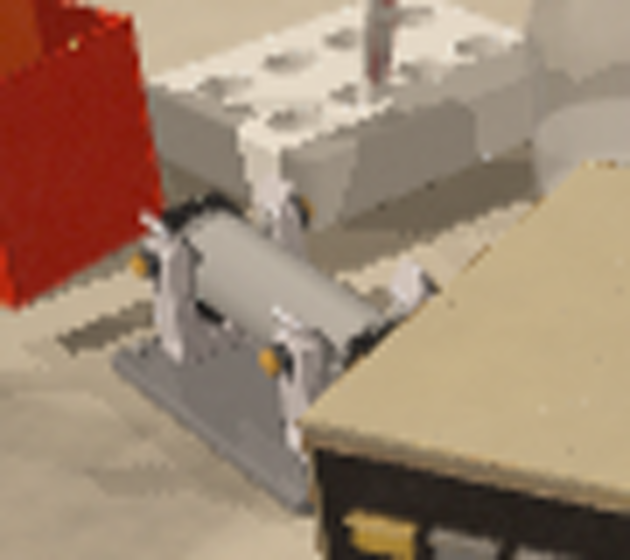

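View pics/scene21.png

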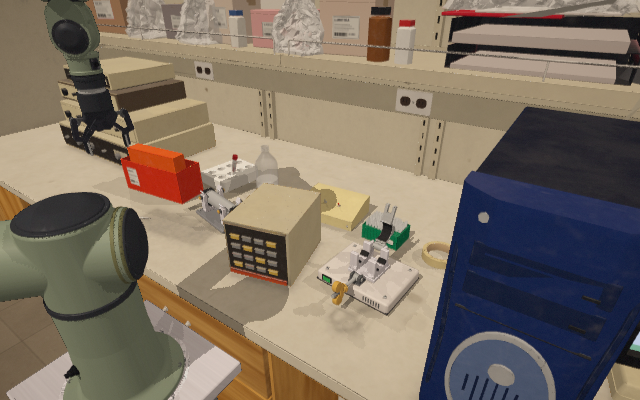

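View pics/top21.png

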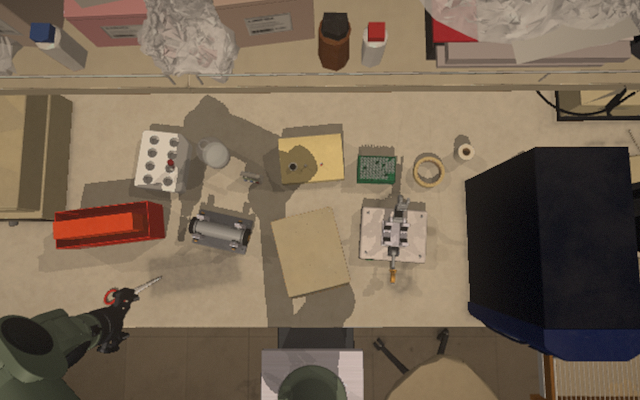

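The cylinder lies in both posts at top-crop (295,245), with each boot just outside its post. Its centre of (219.6,231.8) matches the predicted seat at (219.0,231.1). The clamp is still open, with the nut hanging at (393,275) in the top view, and the bystanders are where they stood. I'm handing it in.

```bash
python3 - <<'E'
from h import *
for n in("timer","tipbox","tape","wing_nut","strap"): print(n,[(x["score"],x["centre"]) for x in spot_in("top",n)][:2])
st(); sign_off()
E
```

```text
timer [(0.51, [253.4, 176.1])]
tipbox [(0.69, [376.2, 169.6])]
tape [(0.8, [438.5, 168.5])]
wing_nut [(0.6, [395.3, 278.3])]
strap [(0.83, [400.1, 208.6])]
 t47.20 [0.3002 0.4499 0.26  ] q [ 0.85  0.29 -0.17  1.11  0.   -0.49] F [ 0.4 -0.2  0.9] gap 1.002
the job is handed in; nothing more can be done
```

The clamp is open and the grinding cylinder is seated in the cradle and released. I handed the job in at 47.2 s; no verdict is reported.

- **Clamp:** I turned the wing nut 2.7 rad, swung the eyebolt out and let it drop level. I then folded the strap back to about 1.85–1.9 rad, judged from the lug tip in the scene picture.
- **Cylinder:** I lifted it out by one end, laid it in front of the cradle, took it again by the middle and pressed it down. It rested on the balls at about 80 mm, snapped past them, and seated with its axis at about 52 mm under 31 N.

**Last checks:**
- **Seating:** From above, the cylinder's centre was within about 1 pixel of the predicted seat. The +y boot sits at seated height. The −y end is partly hidden by the beige instrument, so I inferred it from the height at the middle and the +y end.
- **Bystanders:** The timer and tip box were detected where they stood at the start. The network's last tape position was about 10 pixels off the first one. In the picture the tape still lies at about (428,171), and the gripper never went near it, so I took that as a detection error.

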